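# Pack valve spacer plates flat and tuck the case lid shut

## Robot

A 7-joint arm with a two-finger parallel gripper is mounted at the origin on the work surface. World frame = base frame: x ahead of the robot, y to its left, z up, the work surface at z = 0. Lengths are in m, angles in rad, forces in N, time in s.
With the tool pointing down it reaches from about 0.425 to 0.8 m from the base axis. Payload 8.3 kg.
Tool frame: the origin (TCP) lies at the very end of the fingers, on their centre line; the grasp point (between the pads) lies 19 mm behind it (manip.hold_point_z is the distance from the TCP to the grasp point, in m); z points along the fingers, y is the line along which they close (so a half turn about z gives the same grasp; the last joint's range is limited). The gripper opens to 85 mm and grips with 20 to 120 N. Pads are 22 mm wide; open, the fingers measure 114 mm over their backs; the gripper's body (76 mm by 85 mm) begins 54 mm behind the grasp point. The pads swing forward as they close: fully open they stand 13 mm farther back than shut.
Start: joints at [-1.37, 0.383, 0.016, 1.37, -0.006, 1.388, -0.046], TCP at [0.163, 0.603, 0.201] pointing down, gripper open.
Joint ranges: [-2.95, 2.95], [-0.25, 2.06], [-1.52, 1.56], [0.18, 2.33], [-1.44, 4.58], [0.02, 2.06], [-3.01, 3.01]. Speed limits (rad/s): [2.39, 2.39, 3.01, 3.01, 3.14, 3.14, 3.14].

## Interface

Orientations are given as a rotation vector (axis times angle).
In Python, from bench import manip, imaging, workorder gives the robot as it stands.
- The arm moves only by the shell command python3 -m crank 'ROWS'. ROWS is JSON, a list of rows, each an object of numbers: "x", "y", "z": the shift along the tool's x, y, z in mm; "rx", "ry", "rz": the turn, a rotation vector about the tool's x, y, z in degrees; "gripper": the gripper's target within -1 to 1 (shut at 1, half-way at 0, fully open at -1). In form: [{"x": .., "y": .., "z": .., "rx": .., "ry": .., "rz": .., "gripper": ..}, ...]. A call has 1 to 12 rows; each row shifts and turns the commanded pose from where the row before left it, along the tool's axes as they then stand; what a row does not reach is not made up. A row lasts 1/12 s, in which the tool goes at most 41.7 mm and 7.16 degrees, less where a joint would pass 70% of its speed; a pose out of reach is approached as far as the arm can. A call is refused whole if a number of a shift passes 41.7 or a number of a turn 7.16, either way. A call with a gripper value outside its range is refused whole. The fingers move at their own pace and stop on an object; the grip force is fixed at half the most. Time passes only in rows, so rows that do not move let the fingers close. It gives the time, the measured TCP pose, the force, the opening and the grip force at its end, in the units of the state.
- manip.sense(): the state, without advancing time (a new reading comes with each control period).
- imaging.read_camera(name): name is "side" or "top" or "wrist"; returns a dict with "img" (400x640x3 uint8, blue, green, red), "fx", "fy", "cx", "cy" (pixels), "rvec" (rotation vector, rad) and "tvec" (3), from world to camera coordinates, as OpenCV has them. Camera axes: x right, y down, z forward; pixel columns grow to the right and rows downward; lengths in m; the calibration is good to about 2 mm. A picture is of the moment at which its call begins. There is no depth.
- workorder.close_job(): hands the job in; it is judged then, once.
The state is a dict: "time": time; "joint_pos": joint angles; "joint_vel": joint speeds; "joint_torque": joint torques, N m; "tool_pos": TCP position; "ee_rot": TCP orientation; "contact_force": force on the tool from outside, world axes, zero at the start; "moment": the same for the moment, N m; "finger_gap": opening from 0.0 (shut) to 1.0 (fully open); "gripper_force": force on a finger pad.
Only numpy, scipy, OpenCV 4.12 (cv2) and the standard library are available. Lean on these libraries where they do the work, as an engineer would, in place of code of your own. Each camera call takes 0.05 s, during which the arm holds its last target. There are 200 camera calls.

## Task

Pack the two valve spacer plates one on the other in the fitted nest of the open blue case. First lay the thick steel one in without dropping it, let go and press down on it firmly for a moment, with 10 N or more, to feel that it lies flat; only then lay the thinner copper one on top, let go and press it flat in the same way. Then swing the lid fully shut so that its tab goes down behind the front wall, and leave the manifold block, the caliper and the jar alone.

Things in the scene. Friction and masses are not known exactly. Their poses are not given: they have to be found in the camera images.
- case: blue plastic shipping case, fixed, 130 (x) x 160 (y) mm outside, walls 4 mm thick, 42 mm high, open on top. Origin: centre of its underside, on the bench; x points to the lid's hinge (away from the robot), z up. Four white corner guides on its black insert form the nest; left and right of them 40 mm wide spaces are free for fingers down to the insert, 8 mm above the bench.
- nest (a point): centre of the nest's floor, 8 mm above the case's underside. A plate lies with its 72 mm along the case's x, 2 mm play all round. Guides: straight to 30 mm above the underside, then flared 4 mm outwards up to 40 mm, only 14 mm long from each corner (middle of the long sides open). Low ribs (24 mm) close its ends. A plate caught on a flare slides down when pressed. Lying flat: steel top at 24 mm, copper top at 36 mm.
- steel_plate_mid (a point): centre of the thick, grey steel spacer plate, a loose slab 72 (x) x 46 (y) x 16 (z) mm, about 0.4 kg, with small dark holes and ports on both faces; lies flat on the bench, z up. Either end may go to the hinge.
- copper_plate_mid (a point): centre of the thinner, copper-coloured spacer plate, a loose slab 72 (x) x 46 (y) x 12 (z) mm, about 0.3 kg, with the same holes; lies flat on the bench, z up. Either end may go to the hinge.
- lid (a joint): angle of the case's lid: 0 = shut, lying on the walls; 1.57 = upright; stops at 2.0, leaning back away from the robot. It starts open between 1.7 and 1.95. The hinge is stiff, so the lid stays where it is left and takes 1 to 2 N at its free edge to swing. Nothing stands behind it: it can be pushed over from behind, then pressed down from above.
- lid_hinge (a point): middle of the lid's hinge line, on top of the case's rear wall: 65 mm along +x of the case from its centre, 42 mm above its underside. The lid turns about the case's y axis; its free edge swings from the far side up over the top and down to the front wall. Open, the lid stands up to 175 mm above the bench.
- lid_edge (a point): middle of the lid's free edge, on its outer face (top when shut). The lid is a blue sheet 132 mm from hinge to free edge, 160 mm wide, 3 mm thick, white label on its outer face. A tab 22 mm deep, 130 mm wide stands square off its inner face 10 mm from the free edge: it points to the robot when the lid is upright, and down just behind the front wall when shut.
- manifold_mid (a point): centre of a copper-coloured manifold block with dark ports, 60 x 60 x 52 mm, standing on the bench; leave it alone.
- caliper: digital caliper lying on the bench, steel bar 230 mm long (x), 16 mm wide, black slide, 12 mm high; origin at the middle of the bar, on the bench; leave it alone.
- jar: clear jar with a white cap, 60 mm in diameter, 75 mm high; origin at the centre of its underside; leave it alone.
Things that resemble listed ones, but are neither listed nor needed, are in the scene too. There is more than one size of the part that bears steel_plate_mid; the job needs the largest. Of the things that look like the part that bears copper_plate_mid, the smaller one is meant.

How it is judged:
By the outcome, as a careful person would: the job done as asked, in the order asked, and still so for the second after the job is handed in, with the robot touching nothing.
It also fails if it takes over 72 s, if anything falls off the work surface, if the arm or the gripper's body presses on something with over 40 N, if the wrist force passes 120 N, or if a joint passes its speed limit or range.

## Working session

There is one attempt and no reset: what is moved stays moved. The work goes in short steps, Python scripts to look and compute and a shell command to move; the robot and the scene stay as the last step left them, time stands still between calls to the robot, and variables do not carry over. Pictures are saved under pics/ and viewed, at most 10 in all, crops included, and the job is handed in when it is done.

```bash
ls; mkdir -p pics; python3 - <<'E'
from bench import manip, imaging
import cv2
s=manip.sense(); print(s['time'],s['tool_pos'],s['ee_rot'],s['finger_gap'],manip.hold_point_z)
for n in('top','side'):
    c=imaging.read_camera(n); cv2.imwrite(f'pics/{n}0.png',c['img']); print(n,c['fx'],c['fy'],c['cx'],c['cy'],c['rvec'],c['tvec'])
E
```

```text
pics
0.0 [0.1627716  0.60282663 0.20005826] [-0.41305533 -3.11405172  0.00313154] 1.001201616859024 0.0187
top 405.8027749913336 405.8027749913336 319.57888861672683 192.87147166268664 [ 2.1343393  -2.15709967  0.12026941] [-0.04414341  0.53906027  0.97904487]
side 393.8276161828274 393.8276161828274 318.22814627271504 205.22680089649435 [ 2.19405005 -0.44547257  0.1899743 ] [-0.50325799  0.156494    0.91674573]
```

View pics/top0.png

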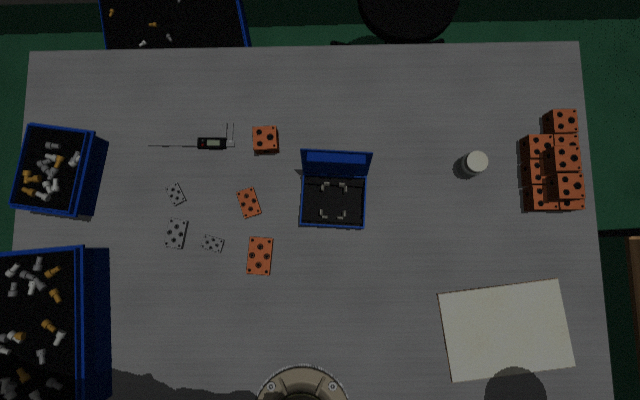

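View pics/side0.png

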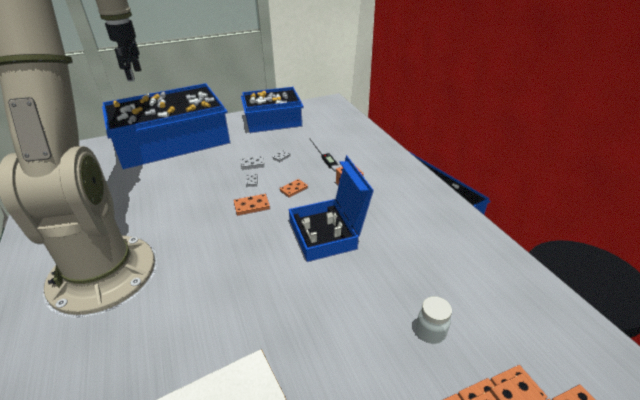

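Top view candidates:
- **Grey plates:** (176,194), (176,233) and (212,243). I want the largest, which looks like (176,233).
- **Copper plates:** (248,202) small and (260,256) large. The block at (265,139) is the manifold, and there is a stack at (555,165). I want (248,202).
- **Other things:** the case is at (334,190) with its lid to the top, and the jar is at (475,162).

Next I'll measure and check these in a crop.

```bash
cat > h.py <<'E'
from bench import manip, imaging
import cv2, numpy as np
from scipy.spatial.transform import Rotation as R
def cam(n): return imaging.read_camera(n)
def ray(c,uv,z):
    Rm=R.from_rotvec(c['rvec']).as_matrix(); o=-Rm.T@c['tvec']
    uv=np.atleast_2d(uv).astype(float)
    d=np.c_[(uv[:,0]-c['cx'])/c['fx'],(uv[:,1]-c['cy'])/c['fy'],np.ones(len(uv))]@Rm
    return o+d*((z-o[2])/d[:,2])[:,None]
def proj(c,P):
    p=R.from_rotvec(c['rvec']).apply(np.atleast_2d(P))+c['tvec']
    return p[:,:2]/p[:,2:]*[c['fx'],c['fy']]+[c['cx'],c['cy']]
def rect(c,pts,z):
    P=ray(c,pts,z)[:,:2]*1000
    (x,y),(w,h),a=cv2.minAreaRect(P.astype(np.float32))
    if w<h: w,h,a=h,w,a+90
    return round(x,1),round(y,1),round(w,1),round(h,1),round((a+90)%180-90,1)  # angle of long axis vs world x
def blobs(mask,lo):
    cs,_=cv2.findContours(mask.astype(np.uint8),cv2.RETR_EXTERNAL,cv2.CHAIN_APPROX_NONE)
    return [k.reshape(-1,2) for k in cs if cv2.contourArea(k)>lo]
E
python3 - <<'E'
from h import *
c=cam('top'); im=c['img']; hsv=cv2.cvtColor(im,cv2.COLOR_BGR2HSV)
print('cam',-R.from_rotvec(c['rvec']).as_matrix().T@c['tvec'], 'tcp px',proj(c,manip.sense()['tool_pos']))
m=(hsv[...,0]<15)&(hsv[...,1]>110)&(hsv[...,2]>80)
m=cv2.morphologyEx(m.astype(np.uint8),cv2.MORPH_CLOSE,np.ones((7,7)))
for b in blobs(m,150):
    if b[:,0].mean()<400: print('cu',b.mean(0),rect(c,b,.012),rect(c,b,.052))
g=cv2.cvtColor(im,cv2.COLOR_BGR2GRAY); print(g[225:245:2,162:192:2])
roi=np.zeros_like(g);roi[175:260,155:230]=1
m=((g>110)|(g<60))&(roi>0)
m=cv2.morphologyEx(m.astype(np.uint8),cv2.MORPH_CLOSE,np.ones((5,5)))
for b in blobs(m,60): print('st',b.mean(0),rect(c,b,.016))
b=max([b for b in blobs((hsv[...,0]>100)&(hsv[...,0]<130)&(hsv[...,1]>120),300) if 280<b[:,0].mean()<390],key=len)
print('case px',b.min(0),b.max(0))
cv2.imwrite('pics/crop.png',cv2.resize(im[120:285,150:385],None,fx=3.4,fy=3.4,interpolation=cv2.INTER_CUBIC))
E
```

```text
cam [ 0.40706866 -0.06741331  1.03962205] tcp px [[ -6.390089   372.15920067]]
cu [258.93859649 255.48245614] (385.2, 104.4, 91.6, 58.1, -5.4) (386.0, 97.7, 88.0, 55.8, -5.4)
cu [248.09756098 202.04878049] (519.8, 133.0, 72.1, 44.4, 19.2) (515.4, 125.2, 69.3, 42.7, 19.2)
cu [264.18390805 137.14942529] (690.1, 93.9, 60.9, 60.8, 3.6) (679.1, 87.6, 58.5, 58.5, 3.6)
[[82 85 83 91 90 86 76 14 47 90 88 89 25 73 86]
 [88 87 87 86 84 85 46 26 45 95 90 88 25 80 82]
 [84 85 85 86 74 89 90 74 88 89 89 88 27 86 86]
 [86 81 71 30 34 82 86 86 90 77 92 73 38 85 85]
 [83 85 83 36 36 86 89 88 76 17 33 43 60 81 80]
 [86 86 86 79 83 87 86 89 74 25 43 29 79 85 83]
 [84 83 88 87 86 90 74 91 89 83 86 27 85 88 85]
 [86 78 81 87 83 37 17 80 88 89 87 23 86 88 85]
 [85 78 84 84 86 49 36 84 85 88 65 25 85 85 82]
 [88 85 11 83 90 86 87 83 89 85 32 66 87 85 85]]
st [182.96052632 234.85526316] (439.5, 299.7, 71.1, 19.3, -10.2)
st [176.09375 193.875  ] (542.0, 317.9, 51.4, 31.7, 27.9)
case px [299 149] [372 228]
```

View pics/crop.png

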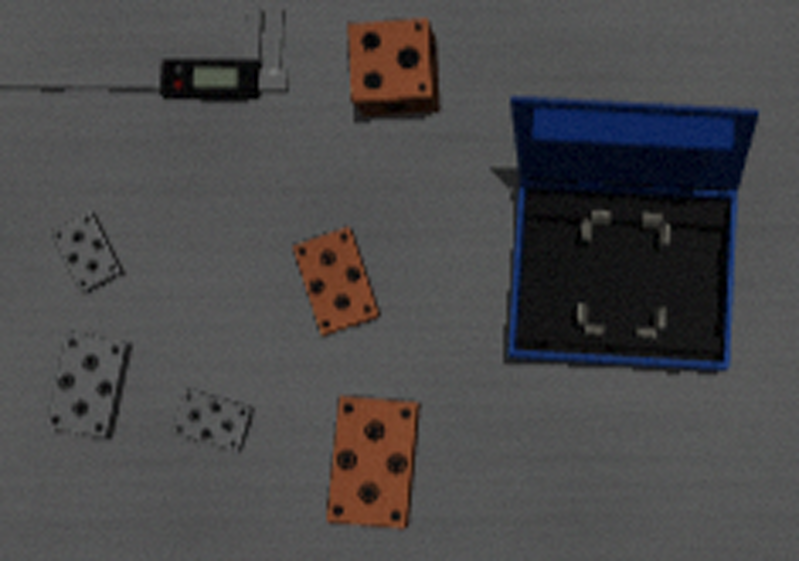

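Crop: the chosen steel plate is at (89,385), the chosen copper plate at (336,281), measuring 72x45. The nest is at (624,273) and the lid stands up at the top. Both choices fit the description.

```bash
cat >> h.py <<'E'
def delta(x,y,z,yaw=None):
    """shift in tool axes (mm) to world target in mm; tool-y to be at angle yaw (deg) mod 180"""
    s=manip.sense(); T=R.from_rotvec(s['ee_rot']); ty=T.as_matrix()[:,1]
    a=np.degrees(np.arctan2(ty[1],ty[0])); d=np.array([x,y,z])-s['tool_pos']*1000
    t=T.inv().apply(d); print('shift',t.round(1),'tool y ang',a.round(2),'tilt',T.as_matrix()[2].round(4),'tcp',(s['tool_pos']*1000).round(1),'q7',s['joint_pos'][6].round(2))
    if yaw is not None: print('rz',round(-((yaw-a+90)%180-90),2))  # tool z points down
E
python3 - <<'E'
from h import *
c=cam('top')
f=lambda p:np.array(p,float)/3.4+[150-.35,120-.35]
st=f([(70,333),(128,343),(108,438),(50,428)]); print('steel',ray(c,st,.016).mean(0),rect(c,st,.016))
holes=f([(72,343),(116,350),(98,428),(55,420)]); print(ray(c,holes,.016).mean(0),rect(c,holes,.016))
n=f([(585,213),(668,217),(663,334),(580,330)]); print('nest',ray(c,n,.04).mean(0),rect(c,n,.04))
k=f([(508,355),(728,365),(738,193),(518,186)]); print('case',ray(c,k,.042)[:,:2].round(3),rect(c,k,.042))
print('lid top px->z .17',ray(c,f([(512,98),(757,112)]),.17).round(3))
x,y=ray(c,holes,.016).mean(0)[:2]*1000
delta(x-40,y,200)
E
```

```text
steel [0.44305224 0.31494339 0.016     ] (443.1, 315.0, 71.4, 44.6, -10.2)
[0.44321284 0.31775733 0.016     ] (443.4, 317.7, 58.7, 33.7, -10.8)
nest [ 0.51966222 -0.08347039  0.04      ] (519.7, -83.3, 85.9, 60.8, -3.4)
case [[ 0.461  0.001]
 [ 0.452 -0.157]
 [ 0.577 -0.168]
 [ 0.585 -0.007]] (519.2, -83.2, 162.0, 125.8, 86.8)
lid top px->z .17 [[ 0.62  -0.011  0.17 ]
 [ 0.608 -0.168  0.17 ]]
shift [-306.4 -212.8    0.7] tool y ang 74.89 tilt [-0.     -0.0012 -1.    ] tcp [162.9 603.1 200.5] q7 -0.05
```

```bash
python3 -m crank '[{"x":-34.5,"y":-20.4},{"x":-34.5,"y":-20.4},{"x":-34.5,"y":-20.4},{"x":-34.5,"y":-20.4},{"x":-34.5,"y":-20.4},{"x":-34.5,"y":-20.4},{"x":-34.5,"y":-20.4},{"x":-34.5,"y":-20.4},{"x":-34.5,"y":-20.4},{"x":-34.5,"y":-20.4},{"rz":-4.6},{}]'; python3 - <<'E'
from h import *
delta(443,316,150,79.5)
c=cam('wrist'); cv2.imwrite('pics/w1.png',c['img']); print(proj(c,[[.443,.316,.016]]))
E
```

```text
shift [-345.3 -204.1   50.7] tool y ang 74.89 tilt [-0.     -0.0012 -1.    ] tcp [162.9 603.1 200.5] q7 -0.05
rz -4.61
[[176.8445942  408.62032391]]invalid input
```

View pics/w1.png

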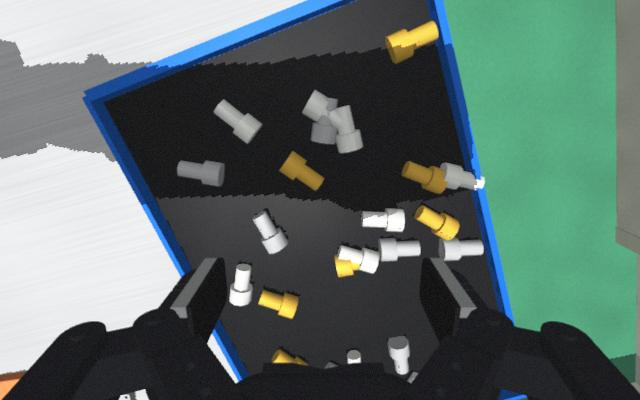

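The call was refused, so nothing moved. The wrist view shows the bin of fittings under the start pose. I'll retry without the empty row.

```bash
python3 -m crank '[{"x":-34.5,"y":-20.4,"z":0,"rx":0,"ry":0,"rz":0,"gripper":-1},{"x":-34.5,"y":-20.4,"z":0,"rx":0,"ry":0,"rz":0,"gripper":-1}]'; python3 -m crank '[{"x":-34.5,"y":-20.4},{"x":-34.5,"y":-20.4}]'
```

```text
time: 0.42
tool_pos: [0.2166, 0.5465, 0.2002]
ee_rot: [-0.404, -3.114, 0.001]
contact_force: [2.4, 0.1, 0.0]
finger_gap: 0.999
gripper_force: 0.0invalid input
```

```bash
python3 -m crank '[{"x":-34.5,"y":-20.4,"z":0,"rx":0,"ry":0,"rz":0,"gripper":-1},{"x":-34.5,"y":-20.4,"z":0,"rx":0,"ry":0,"rz":0,"gripper":-1},{"x":-34.5,"y":-20.4,"z":0,"rx":0,"ry":0,"rz":0,"gripper":-1},{"x":-34.5,"y":-20.4,"z":0,"rx":0,"ry":0,"rz":0,"gripper":-1},{"x":-34.5,"y":-20.4,"z":0,"rx":0,"ry":0,"rz":0,"gripper":-1},{"x":-34.5,"y":-20.4,"z":0,"rx":0,"ry":0,"rz":0,"gripper":-1},{"x":-34.5,"y":-20.4,"z":0,"rx":0,"ry":0,"rz":0,"gripper":-1},{"x":-34.5,"y":-20.4,"z":0,"rx":0,"ry":0,"rz":0,"gripper":-1},{"x":0,"y":0,"z":0,"rx":0,"ry":0,"rz":-4.6,"gripper":-1},{"x":0,"y":0,"z":0,"rx":0,"ry":0,"rz":0,"gripper":-1}]'; python3 - <<'E'
from h import *
delta(443,316,150,79.5)
c=cam('wrist'); cv2.imwrite('pics/w1.png',c['img']); print(proj(c,[[.443,.316,.016]]))
E
```

```text
time: 1.25
tool_pos: [0.4449, 0.3135, 0.2011]
ee_rot: [0.292, 3.127, -0.001]
contact_force: [-0.6, 1.0, -0.2]
finger_gap: 1.001
gripper_force: 0.0
shift [ 2.4  2.1 51.1] tool y ang 79.35 tilt [-6.e-04 -5.e-04 -1.e+00] tcp [444.9 313.5 201.1] q7 0.75
rz -0.15
[[325.07507253 163.27636491]]
```

View pics/w1.png

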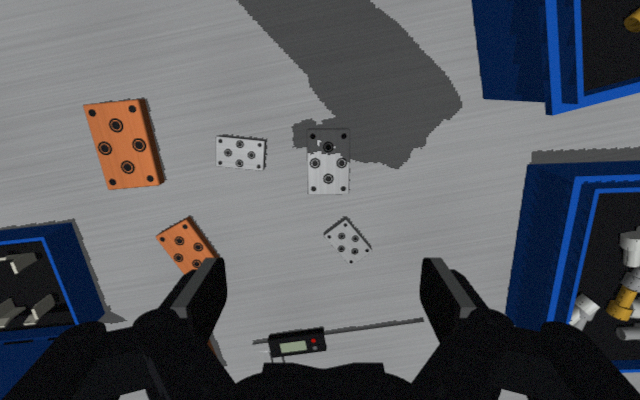

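The wrist view shows the steel plate with corners (307,128) to (350,194), within about 3 px of the prediction. I'll refine the position from its holes and corners.

```bash
python3 - <<'E'
from h import *
c=cam('wrist')
a=[(311,135),(344,135.5),(345,187),(311,187)]
b=[(307,128),(350,128),(350,194),(307,194)]
for k in(a,b): P=ray(c,k,.016); print(P.mean(0)*1000,rect(c,k,.016))
x,y=P.mean(0)[:2]*1000
delta(x,y,0,79.5)
E
```

```text
[440.0253499  321.45100973  16.        ] (440.2, 322.1, 57.0, 37.6, -11.3)
[440.45274365 322.18947984  16.        ] (440.5, 322.4, 72.4, 47.9, -10.7)
shift [  2.7   4.7 201. ] tool y ang 79.4 tilt [ 7.e-04  2.e-04 -1.e+00] tcp [442.3 317.  201. ] q7 0.75
rz -0.1
```

```bash
python3 -m crank '[{"x":-0.6,"y":0.6,"z":38,"rx":0,"ry":0,"rz":0,"gripper":-0.6},{"x":0,"y":0,"z":38,"rx":0,"ry":0,"rz":0,"gripper":-0.6},{"x":0,"y":0,"z":38,"rx":0,"ry":0,"rz":0,"gripper":-0.6},{"x":0,"y":0,"z":38,"rx":0,"ry":0,"rz":0,"gripper":-0.6},{"x":0,"y":0,"z":20,"rx":0,"ry":0,"rz":0,"gripper":-0.6},{"x":0,"y":0,"z":14,"rx":0,"ry":0,"rz":0,"gripper":-0.6},{"x":0,"y":0,"z":10,"rx":0,"ry":0,"rz":0,"gripper":-0.6},{"x":0,"y":0,"z":1,"rx":0,"ry":0,"rz":0,"gripper":-0.6},{"x":0,"y":0,"z":0,"rx":0,"ry":0,"rz":0,"gripper":-0.6}]'; python3 -m crank '[{"x":0,"y":0,"z":0,"rx":0,"ry":0,"rz":0,"gripper":1},{"x":0,"y":0,"z":0,"rx":0,"ry":0,"rz":0,"gripper":1},{"x":0,"y":0,"z":0,"rx":0,"ry":0,"rz":0,"gripper":1},{"x":0,"y":0,"z":0,"rx":0,"ry":0,"rz":0,"gripper":1},{"x":0,"y":0,"z":0,"rx":0,"ry":0,"rz":0,"gripper":1},{"x":0,"y":0,"z":0,"rx":0,"ry":0,"rz":0,"gripper":1}]'; python3 - <<'E'
from h import *
delta(520,-83,4,86.7)
E
```

```text
time: 2.1
tool_pos: [0.4428, 0.3178, 0.0041]
ee_rot: [-0.286, -3.128, 0.0]
contact_force: [0.1, -0.2, 0.6]
finger_gap: 0.799
gripper_force: 0.0
time: 2.6
tool_pos: [0.4436, 0.3171, 0.0043]
ee_rot: [0.288, 3.128, 0.001]
contact_force: [0.5, 0.1, -0.8]
finger_gap: 0.002
gripper_force: 0.0
shift [-1.481e+02 -3.794e+02  2.000e-01] tool y ang 79.48 tilt [-2.e-04  3.e-04 -1.e+00] tcp [443.6 317.1   4.3] q7 0.79
rz -7.22
```

```bash
python3 - <<'E'
from h import *
c=cam('wrist');t=cam('top');s=cam('side')
a=cv2.resize(t['img'][120:285,120:355],None,fx=2,fy=2,interpolation=cv2.INTER_CUBIC)
b=cv2.resize(s['img'][100:250,150:350],(470,352),interpolation=cv2.INTER_CUBIC)[:270]
w=cv2.resize(c['img'],(330,206))
o=np.zeros((600,800,3),np.uint8); o[:330,:470]=a; o[330:,:470]=b; o[:206,470:]=w
cv2.imwrite('pics/miss.png',o)
E
```

```text
(no output)
```

View pics/miss.png

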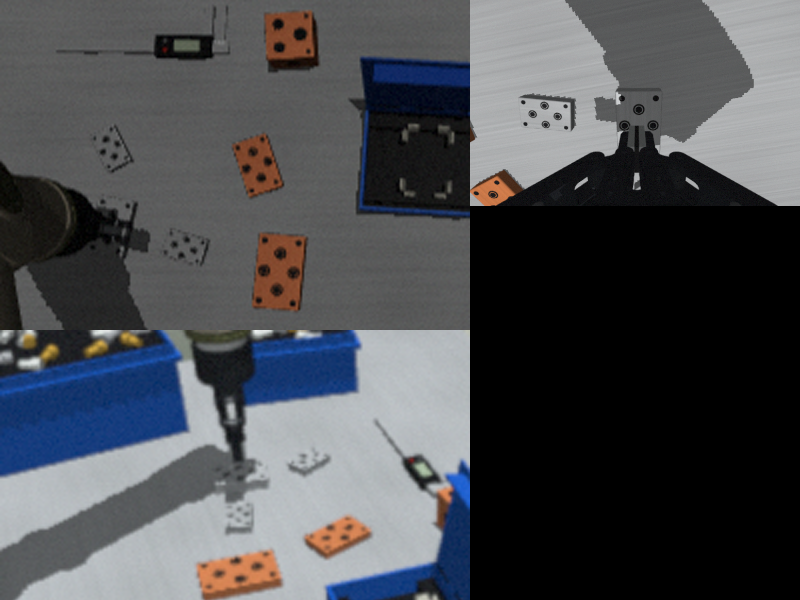

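The fingers shut fully over or beside the steel plate without holding it. I'll check where the model predicts the tip and the plate in these views.

```bash
python3 - <<'E'
from h import *
c=cam('wrist');s=cam('side');t=cam('top')
st=manip.sense(); print(st['tool_pos'],st['contact_force'],st['gripper_force'],st['finger_gap'])
a=np.radians(-10.6); L=np.array([np.cos(a),np.sin(a)]);W=np.array([-L[1],L[0]])
cor=[np.r_[np.array([.443,.3175])+i*.036*L+j*.023*W,.016] for i,j in((1,1),(1,-1),(-1,-1),(-1,1))]
for n,k in(('w',c),('s',s),('t',t)): print(n,'tip',proj(k,st['tool_pos']).round(0),'plate',proj(k,cor).round(0).tolist())
cw=c['img'][140:340,220:440]; cs=s['img'][140:200,215:295]; ct=t['img'][205:265,140:220]
o=np.zeros((600,800,3),np.uint8)
o[:360,:396]=cv2.resize(cw,(396,360)); o[:300,400:800]=cv2.resize(cs,(400,300),interpolation=cv2.INTER_CUBIC); o[300:600,400:800]=cv2.resize(ct,(400,300),interpolation=cv2.INTER_CUBIC)
cv2.imwrite('pics/miss2.png',o)
E
```

```text
[0.44345774 0.31690978 0.0040294 ] [0.06357065 0.57273756 0.08751531] 0.0 -0.0038360896831026742
w tip [[323. 236.]] plate [[366.0, 303.0], [283.0, 303.0], [278.0, 178.0], [372.0, 178.0]]
s tip [[252. 164.]] plate [[262.0, 155.0], [263.0, 163.0], [241.0, 165.0], [240.0, 158.0]]
t tip [[177. 233.]] plate [[169.0, 217.0], [187.0, 221.0], [181.0, 249.0], [163.0, 246.0]]
```

View pics/miss2.png

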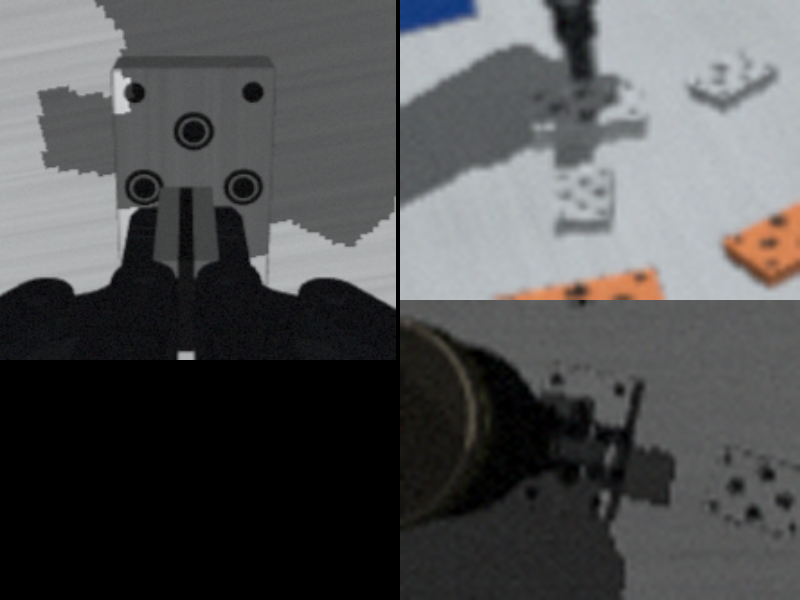

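```bash
python3 - <<'E'
from h import *
c=cam('wrist');s=cam('side')
st=manip.sense(); T=R.from_rotvec(st['ee_rot'])
for d in(0,5,10,15,20,25,30): 
    P=st['tool_pos']+T.apply([0,0,-d/1000]); E=[st['tool_pos']+T.apply([sx*.011,0,-d/1000]) for sx in(-1,1)]
    print(d,proj(c,P).round(0),proj(s,P).round(0),'w pad x-edges',proj(c,E).round(0).tolist())
g=cv2.cvtColor(s['img'],cv2.COLOR_BGR2GRAY); print(g[145:176,244:262])
w=cv2.cvtColor(c['img'],cv2.COLOR_BGR2GRAY); print(w[236:300:4,300:350:3])
E
```

```text
0 [[323. 236.]] [[252. 164.]] w pad x-edges [[323.0, 254.0], [324.0, 218.0]]
5 [[324. 240.]] [[252. 162.]] w pad x-edges [[324.0, 258.0], [324.0, 221.0]]
10 [[324. 244.]] [[252. 161.]] w pad x-edges [[324.0, 262.0], [324.0, 225.0]]
15 [[324. 248.]] [[252. 160.]] w pad x-edges [[324.0, 267.0], [324.0, 228.0]]
20 [[324. 253.]] [[251. 158.]] w pad x-edges [[324.0, 272.0], [324.0, 232.0]]
25 [[324. 257.]] [[251. 157.]] w pad x-edges [[324.0, 277.0], [324.0, 237.0]]
30 [[324. 262.]] [[251. 155.]] w pad x-edges [[324.0, 283.0], [324.0, 241.0]]
[[176 131  52  23  21  25  23  27  25  55 127 181 186 187 187 188 188 184]
 [178 141  63  30  32  29  25  24  28  58 125 181 188 185 186 188 186 186]
 [184 163  89  42  33  27  30  25  43  90 147 185 187 187 188 189 187 185]
 [184 174 127  79  43  26  23  30  64 118 166 188 188 188 190 187 189 188]
 [191 186 168 118  63  27  23  31  63 114 160 185 187 187 188 188 185 187]
 [173 183 174 131  70  31  27  32  53 103 157 187 187 187 185 189 188 185]
 [128 165 157 121  78  35  26  29  47  98 151 186 186 187 188 187 188 187]
 [ 97 107 103  97  85  38  26  
[... 1934 characters left out ...]
15 16 74 66 68 70 70 11 10 58 70 70 71 96 90 53 55]
 [31 22 39 70 67 68 67 11 13 53 69 71 67 94 93 91 73]
 [16 14 19 67 70 70 65 15 14 57 67 70 66 31 19 15 22]
 [12  9 11 64 69 69 68 12  7 50 68 66 68 49 15 16 16]
 [23 16 33 68 71 65 67 18 11 52 68 70 67 58 17 13 10]
 [ 2 16 45 67 67 67 68 17 14 51 70 65 68 61 15 18 21]
 [20 18 55 68 69 70 61 11 16 45 67 67 68 66 20 22 17]
 [16 20 66 66 67 67 61 19 14 46 65 68 67 69  4 20 14]
 [19 20 65 67 69 67 61 18 15 44 66 67 70 70 16 22 25]
 [11 21 55 74 70 76 57 15 16 32 75 75 72 73 19 18 17]
 [17 17 13 15 19 78 72 17 24 45 92 24 18 15 20 15 16]
 [20 14 25  5 23 15 72 21 23 43 15 18 14 13 20 15  7]
 [14 16 13 14 10 20 19 12 14 21 15 17  7 20 18 23 26]]
```

The side view puts the finger ends at row 155 against the predicted 164. The wrist view puts them at rows 244-284, against about 218-254 expected. So the finger ends are really about 25-30 mm behind the reported TCP. I'll touch down gently with shut fingers to calibrate.

```bash
python3 -m crank '[{"x":0,"y":0,"z":4,"rx":0,"ry":0,"rz":0,"gripper":1},{"x":0,"y":0,"z":2,"rx":0,"ry":0,"rz":0,"gripper":1},{"x":0,"y":0,"z":0,"rx":0,"ry":0,"rz":0,"gripper":1}]';echo;  python3 -m crank '[{"x":0,"y":0,"z":2,"rx":0,"ry":0,"rz":0,"gripper":1},{"x":0,"y":0,"z":2,"rx":0,"ry":0,"rz":0,"gripper":1},{"x":0,"y":0,"z":0,"rx":0,"ry":0,"rz":0,"gripper":1}]'
```

```text
time: 3.25
tool_pos: [0.443, 0.3166, -0.0027]
ee_rot: [-0.288, -3.128, 0.001]
contact_force: [-0.7, 0.8, 0.7]
finger_gap: 0.001
gripper_force: 0.0

time: 3.5
tool_pos: [0.4432, 0.3168, -0.0064]
ee_rot: [-0.288, -3.128, 0.001]
contact_force: [-0.9, 0.1, 0.3]
finger_gap: -0.0
gripper_force: 0.0
```

```bash
python3 -m crank '[{"x":0,"y":0,"z":2,"rx":0,"ry":0,"rz":0,"gripper":1},{"x":0,"y":0,"z":1,"rx":0,"ry":0,"rz":0,"gripper":1},{"x":0,"y":0,"z":0,"rx":0,"ry":0,"rz":0,"gripper":1}]';echo;  python3 -m crank '[{"x":0,"y":0,"z":1,"rx":0,"ry":0,"rz":0,"gripper":1},{"x":0,"y":0,"z":1,"rx":0,"ry":0,"rz":0,"gripper":1},{"x":0,"y":0,"z":0,"rx":0,"ry":0,"rz":0,"gripper":1}]'; echo;  python3 -m crank '[{"x":0,"y":0,"z":1,"rx":0,"ry":0,"rz":0,"gripper":1},{"x":0,"y":0,"z":0,"rx":0,"ry":0,"rz":0,"gripper":1}]'
```

```text
time: 3.75
tool_pos: [0.4433, 0.3169, -0.0092]
ee_rot: [-0.288, -3.128, 0.001]
contact_force: [0.0, 0.1, 0.2]
finger_gap: 0.001
gripper_force: 0.0

time: 4.0
tool_pos: [0.4434, 0.3169, -0.0111]
ee_rot: [-0.288, -3.128, 0.0]
contact_force: [0.3, 0.5, 0.3]
finger_gap: -0.001
gripper_force: 0.0

time: 4.17
tool_pos: [0.4434, 0.3169, -0.0121]
ee_rot: [-0.288, -3.128, 0.0]
contact_force: [0.1, -0.7, -0.1]
finger_gap: 0.001
gripper_force: 0.0
```

```bash
python3 -m crank '[{"x":0,"y":0,"z":1,"rx":0,"ry":0,"rz":0,"gripper":1},{"x":0,"y":0,"z":0,"rx":0,"ry":0,"rz":0,"gripper":1}]';echo;  python3 -m crank '[{"x":0,"y":0,"z":1,"rx":0,"ry":0,"rz":0,"gripper":1},{"x":0,"y":0,"z":0,"rx":0,"ry":0,"rz":0,"gripper":1}]'; echo;  python3 -m crank '[{"x":0,"y":0,"z":1,"rx":0,"ry":0,"rz":0,"gripper":1},{"x":0,"y":0,"z":0,"rx":0,"ry":0,"rz":0,"gripper":1}]'
```

```text
time: 4.33
tool_pos: [0.4434, 0.3169, -0.0131]
ee_rot: [-0.288, -3.128, 0.0]
contact_force: [-0.4, -0.6, 0.4]
finger_gap: 0.002
gripper_force: 0.0

time: 4.5
tool_pos: [0.4435, 0.317, -0.014]
ee_rot: [-0.288, -3.128, -0.0]
contact_force: [-0.4, -0.0, -0.3]
finger_gap: 0.002
gripper_force: 0.0

time: 4.67
tool_pos: [0.4436, 0.317, -0.0141]
ee_rot: [-0.288, -3.128, -0.0]
contact_force: [-3.7, -2.1, 9.8]
finger_gap: -0.001
gripper_force: 4.9
```

Contact came at TCP z = -14 on the 16 mm plate, so the real finger ends are 30 mm behind the reported TCP. I'll now grasp with that offset.

```bash
python3 -m crank '[{"x":0,"y":0,"z":-15,"rx":0,"ry":0,"rz":0,"gripper":-0.6},{"x":0,"y":0,"z":-10,"rx":0,"ry":0,"rz":0,"gripper":-0.6},{"x":0,"y":0,"z":0,"rx":0,"ry":0,"rz":0,"gripper":-0.6},{"x":0,"y":0,"z":0,"rx":0,"ry":0,"rz":0,"gripper":-0.6},{"x":0,"y":0,"z":0,"rx":0,"ry":0,"rz":0,"gripper":-0.6},{"x":0,"y":0,"z":0,"rx":0,"ry":0,"rz":0,"gripper":-0.6},{"x":0,"y":0,"z":12,"rx":0,"ry":0,"rz":0,"gripper":-0.6},{"x":0,"y":0,"z":12,"rx":0,"ry":0,"rz":0,"gripper":-0.6},{"x":0,"y":0,"z":10,"rx":0,"ry":0,"rz":0,"gripper":-0.6},{"x":0,"y":0,"z":5,"rx":0,"ry":0,"rz":0,"gripper":-0.6},{"x":0,"y":0,"z":0,"rx":0,"ry":0,"rz":0,"gripper":-0.6}]'; echo; python3 -m crank '[{"x":0,"y":0,"z":0,"rx":0,"ry":0,"rz":0,"gripper":1},{"x":0,"y":0,"z":0,"rx":0,"ry":0,"rz":0,"gripper":1},{"x":0,"y":0,"z":0,"rx":0,"ry":0,"rz":0,"gripper":1},{"x":0,"y":0,"z":0,"rx":0,"ry":0,"rz":0,"gripper":1},{"x":0,"y":0,"z":0,"rx":0,"ry":0,"rz":0,"gripper":1}]'
```

```text
time: 5.58
tool_pos: [0.4421, 0.3158, -0.0313]
ee_rot: [-0.288, -3.126, 0.005]
contact_force: [-0.0, 0.8, 0.6]
finger_gap: 0.799
gripper_force: 0.0

time: 6.0
tool_pos: [0.4441, 0.3176, -0.0281]
ee_rot: [0.288, 3.127, 0.002]
contact_force: [0.2, 1.6, 2.9]
finger_gap: 0.516
gripper_force: 62.9
```

```bash
python3 -m crank '[{"x":0,"y":0,"z":-30,"rx":0,"ry":0,"rz":0,"gripper":1},{"x":0,"y":0,"z":-30,"rx":0,"ry":0,"rz":0,"gripper":1},{"x":0,"y":0,"z":-28,"rx":0,"ry":0,"rz":0,"gripper":1},{"x":-14.8,"y":-37,"z":0,"rx":0,"ry":0,"rz":0,"gripper":1},{"x":-14.8,"y":-37,"z":0,"rx":0,"ry":0,"rz":0,"gripper":1},{"x":-14.8,"y":-37,"z":0,"rx":0,"ry":0,"rz":0,"gripper":1},{"x":-14.8,"y":-37,"z":0,"rx":0,"ry":0,"rz":0,"gripper":1},{"x":-14.8,"y":-37,"z":0,"rx":0,"ry":0,"rz":0,"gripper":1},{"x":-14.8,"y":-37,"z":0,"rx":0,"ry":0,"rz":0,"gripper":1}]'; echo;  python3 -m crank '[{"x":-14.8,"y":-37,"z":0,"rx":0,"ry":0,"rz":0,"gripper":1},{"x":-14.8,"y":-37,"z":0,"rx":0,"ry":0,"rz":0,"gripper":1},{"x":-10,"y":-25,"z":0,"rx":0,"ry":0,"rz":-3.6,"gripper":1},{"x":-5,"y":-10,"z":0,"rx":0,"ry":0,"rz":-3.6,"gripper":1},{"x":0,"y":0,"z":0,"rx":0,"ry":0,"rz":0,"gripper":1},{"x":0,"y":0,"z":0,"rx":0,"ry":0,"rz":0,"gripper":1}]'; python3 - <<'E'
from h import *
delta(519.6,-83.4,60,86.7)
c=cam('wrist'); cv2.imwrite('pics/w3.png',c['img']); t=cam('top')
cv2.imwrite('pics/t3.png',np.vstack([cv2.resize(t['img'][140:240,280:390],(440,400),interpolation=cv2.INTER_CUBIC)]))
a=np.radians(-3.3);X=np.array([np.cos(a),np.sin(a)]);Y=np.array([-X[1],X[0]])
print(proj(c,[np.r_[np.array([.5196,-.0834])+i*.065*X+j*.08*Y,.042] for i,j in((1,1),(1,-1),(-1,-1),(-1,1))]).round(0))
E
```

```text
time: 6.75
tool_pos: [0.4895, 0.0804, 0.0587]
ee_rot: [-0.288, -3.127, 0.001]
contact_force: [1.2, 0.6, -3.9]
finger_gap: 0.52
gripper_force: 63.7

time: 7.25
tool_pos: [0.5142, -0.0332, 0.0585]
ee_rot: [-0.096, -3.139, 0.0]
contact_force: [-0.1, 0.6, -4.0]
finger_gap: 0.515
gripper_force: 63.7
shift [ -8.5 -49.8  -1.5] tool y ang 86.51 tilt [ 1.6e-03 -1.0e-04 -1.0e+00] tcp [514.2 -33.2  58.5] q7 1.63
rz -0.19
[[369. 326.]
 [130. 327.]
 [ 89. 131.]
 [378. 130.]]
```

View pics/w3.png

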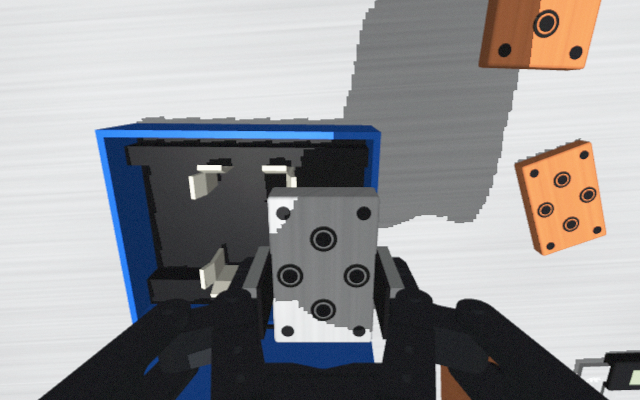

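The wrist view shows the steel plate held square, with corners (268,192), (379,188), (375,343) and (272,343). The case's front top corners are at (97,131) and (380,127), a few px from the prediction. I'll work out both precisely.

```bash
python3 - <<'E'
from h import *
c=cam('wrist'); im=c['img'];s=manip.sense(); z=s['tool_pos'][2]
print('tcp',s['tool_pos'])
pl=[(268,192),(379,188),(375,343),(272,343)]
print('plate',rect(c,pl,z+.044), 'holes',rect(c,[(283.5,213),(363.5,213),(360,331),(288,331)],z+.044))
hsv=cv2.cvtColor(im,cv2.COLOR_BGR2HSV)
b=(hsv[...,0]>95)&(hsv[...,0]<125)&(hsv[...,1]>150); b[:,:60]=0
ys={x:np.where(b[100:180,x])[0][0]+100 for x in range(105,375,15)}
k=np.array(list(ys.items())); p=np.polyfit(k[:,0],k[:,1],1); print('front edge fit',p, (k[:,1]-np.polyval(p,k[:,0])).round(1))
for r in(140,150,160,170): w=np.where(b[r,80:400])[0]+80; print(r,w.min(),w.max())
E=ray(c,[(110,np.polyval(p,110)),(370,np.polyval(p,370))],.042); print('front edge pts',E.round(4))
xl=[(np.where(b[r,80:400])[0].min()+80,r) for r in (140,150,160,170,180)]; xr=[(np.where(b[r,80:400])[0].max()+80,r) for r in (136,140,150,160)]
print('left',ray(c,xl,.042).round(4)[:,:2].tolist()); print('right',ray(c,xr,.042).round(4)[:,:2].tolist())
# guides' inner/top faces: white
g=(hsv[...,1]<45)&(hsv[...,2]>150); g[:,:150]=0; g[:,262:]=0; g[:150]=0; g[300:]=0
for q in blobs(g,30): print('guide px',q.min(0),q.max(0))
E
```

```text
tcp [ 0.5144078  -0.03089358  0.0587105 ]
plate (511.6, -32.1, 74.7, 47.7, -1.8) holes (512.9, -31.0, 57.5, 32.9, -3.3)
front edge fit [4.54076367e-03 1.23722050e+02] [ 3.8  0.7 -1.3 -1.4 -0.5 -0.5 -0.6 -0.7 -0.7 -0.8  0.1  0.1 -0.  -0.1
 -0.2  0.8  0.7  0.6]
140 94 376
150 96 375
160 98 375
170 100 374
front edge pts [[ 0.4478 -0.1452  0.042 ]
 [ 0.4567 -0.0021  0.042 ]]
left [[0.4558, -0.1563], [0.4614, -0.1567], [0.4671, -0.157], [0.4729, -0.1574], [0.4789, -0.1577]]
right [[0.4627, 0.0011], [0.4649, 0.0011], [0.4705, 0.0005], [0.4762, 0.0004]]
guide px [196 264] [230 296]
guide px [185 173] [203 198]
guide px [194 164] [219 171]
```

```bash
python3 -m crank '[{"x":-4,"y":-25.3,"z":0,"rx":0,"ry":0,"rz":0,"gripper":1},{"x":-3.9,"y":-25.4,"z":0,"rx":0,"ry":0,"rz":0,"gripper":1},{"x":0,"y":0,"z":20,"rx":0,"ry":0,"rz":0,"gripper":1},{"x":0,"y":0,"z":20,"rx":0,"ry":0,"rz":0,"gripper":1},{"x":0,"y":0,"z":8,"rx":0,"ry":0,"rz":0,"gripper":1},{"x":0,"y":0,"z":0,"rx":0,"ry":0,"rz":0,"gripper":1},{"x":0,"y":0,"z":0,"rx":0,"ry":0,"rz":0,"gripper":1}]'; python3 - <<'E'
from h import *
delta(519.2,-82,-20,86.5)
c=cam('wrist'); cv2.imwrite('pics/w4.png',c['img'])
E
```

```text
time: 7.98
tool_pos: [0.5197, -0.0825, 0.011]
ee_rot: [-0.088, -3.139, -0.0]
contact_force: [-0.6, -0.5, -4.0]
finger_gap: 0.524
gripper_force: 63.7
shift [ 0.5  0.5 31. ] tool y ang 86.78 tilt [ 1.2e-03  1.0e-04 -1.0e+00] tcp [519.7 -82.5  11. ] q7 1.77
rz 0.28
```

View pics/w4.png

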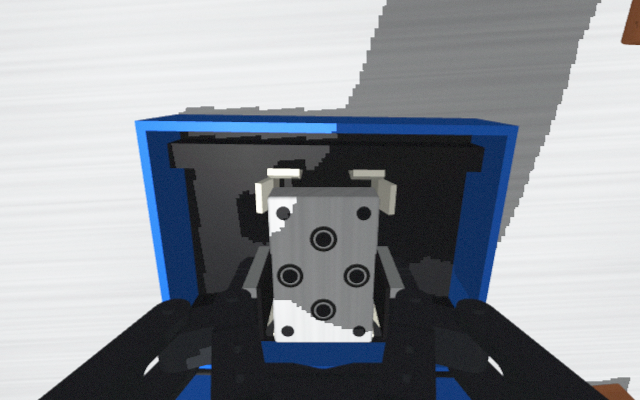

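The wrist view shows the plate (columns 268-379) centred between the guides (265 and 385), just above them. I'll lower it in small steps.

```bash
python3 -m crank '[{"x":0,"y":0,"z":5,"rx":0,"ry":0,"rz":0.2,"gripper":1},{"x":0,"y":0,"z":5,"rx":0,"ry":0,"rz":0,"gripper":1},{"x":0,"y":0,"z":3,"rx":0,"ry":0,"rz":0,"gripper":1},{"x":0,"y":0,"z":0,"rx":0,"ry":0,"rz":0,"gripper":1}]'; echo;python3 -m crank '[{"x":0,"y":0,"z":4,"rx":0,"ry":0,"rz":0,"gripper":1},{"x":0,"y":0,"z":4,"rx":0,"ry":0,"rz":0,"gripper":1},{"x":0,"y":0,"z":3,"rx":0,"ry":0,"rz":0,"gripper":1},{"x":0,"y":0,"z":0,"rx":0,"ry":0,"rz":0,"gripper":1}]'; echo;python3 -m crank '[{"x":0,"y":0,"z":3,"rx":0,"ry":0,"rz":0,"gripper":1},{"x":0,"y":0,"z":2,"rx":0,"ry":0,"rz":0,"gripper":1},{"x":0,"y":0,"z":0,"rx":0,"ry":0,"rz":0,"gripper":1}]'
```

```text
time: 8.37
tool_pos: [0.5194, -0.0835, -0.0025]
ee_rot: [-0.096, -3.139, -0.0]
contact_force: [0.4, -0.2, -3.7]
finger_gap: 0.519
gripper_force: 63.7

time: 8.7
tool_pos: [0.5193, -0.0836, -0.0137]
ee_rot: [-0.096, -3.139, 0.0]
contact_force: [-0.3, 0.1, -4.3]
finger_gap: 0.518
gripper_force: 63.7

time: 8.95
tool_pos: [0.5196, -0.0837, -0.0183]
ee_rot: [-0.096, -3.14, 0.0]
contact_force: [0.3, 0.2, -5.1]
finger_gap: 0.523
gripper_force: 63.7
```

No contact yet. I'll continue in 1 mm steps.

```bash
python3 -m crank '[{"x":0,"y":0,"z":1,"rx":0,"ry":0,"rz":0,"gripper":1},{"x":0,"y":0,"z":0.5,"rx":0,"ry":0,"rz":0,"gripper":1},{"x":0,"y":0,"z":0,"rx":0,"ry":0,"rz":0,"gripper":1}]'; echo;python3 -m crank '[{"x":0,"y":0,"z":0.7,"rx":0,"ry":0,"rz":0,"gripper":1},{"x":0,"y":0,"z":0,"rx":0,"ry":0,"rz":0,"gripper":1}]'
```

```text
time: 9.2
tool_pos: [0.5199, -0.0837, -0.0195]
ee_rot: [-0.096, -3.14, 0.0]
contact_force: [0.8, 0.4, -3.7]
finger_gap: 0.514
gripper_force: 63.7

time: 9.37
tool_pos: [0.52, -0.0837, -0.0201]
ee_rot: [0.096, 3.14, -0.0]
contact_force: [0.6, 0.0, -4.6]
finger_gap: 0.522
gripper_force: 63.7
```

```bash
python3 -m crank '[{"x":0,"y":0,"z":0.5,"rx":0,"ry":0,"rz":0,"gripper":1},{"x":0,"y":0,"z":0,"rx":0,"ry":0,"rz":0,"gripper":1}]'; echo;python3 -m crank '[{"x":0,"y":0,"z":0.5,"rx":0,"ry":0,"rz":0,"gripper":1},{"x":0,"y":0,"z":0,"rx":0,"ry":0,"rz":0,"gripper":1}]'
```

```text
time: 9.53
tool_pos: [0.52, -0.0837, -0.0201]
ee_rot: [0.096, 3.14, 0.0]
contact_force: [-2.3, 2.0, 3.4]
finger_gap: 0.52
gripper_force: 64.5

time: 9.7
tool_pos: [0.52, -0.0837, -0.0201]
ee_rot: [0.096, 3.14, 0.001]
contact_force: [-5.5, 1.0, 9.6]
finger_gap: 0.519
gripper_force: 65.4
```

The plate is seated at the expected height. I'll release, rise, shut the fingers and press.

```bash
python3 -m crank '[{"x":0,"y":0,"z":-0.8,"rx":0,"ry":0,"rz":0,"gripper":-0.5},{"x":0,"y":0,"z":0,"rx":0,"ry":0,"rz":0,"gripper":-0.5},{"x":0,"y":0,"z":0,"rx":0,"ry":0,"rz":0,"gripper":-0.5},{"x":0,"y":0,"z":0,"rx":0,"ry":0,"rz":0,"gripper":-0.5},{"x":0,"y":0,"z":-10,"rx":0,"ry":0,"rz":0,"gripper":-0.5},{"x":0,"y":0,"z":-25,"rx":0,"ry":0,"rz":0,"gripper":-0.5},{"x":0,"y":0,"z":0,"rx":0,"ry":0,"rz":0,"gripper":1},{"x":0,"y":0,"z":0,"rx":0,"ry":0,"rz":0,"gripper":1},{"x":0,"y":0,"z":0,"rx":0,"ry":0,"rz":0,"gripper":1},{"x":0,"y":0,"z":0,"rx":0,"ry":0,"rz":0,"gripper":1},{"x":0,"y":0,"z":0,"rx":0,"ry":0,"rz":0,"gripper":1}]'; echo;python3 -m crank '[{"x":0,"y":0,"z":7,"rx":0,"ry":0,"rz":0,"gripper":1},{"x":0,"y":0,"z":7,"rx":0,"ry":0,"rz":0,"gripper":1},{"x":0,"y":0,"z":4,"rx":0,"ry":0,"rz":0,"gripper":1},{"x":0,"y":0,"z":0,"rx":0,"ry":0,"rz":0,"gripper":1}]'
```

```text
time: 10.62
tool_pos: [0.5193, -0.0836, 0.0141]
ee_rot: [-0.096, -3.139, 0.0]
contact_force: [0.1, 0.4, -0.1]
finger_gap: 0.04
gripper_force: 0.0

time: 10.95
tool_pos: [0.5186, -0.0835, -0.005]
ee_rot: [-0.096, -3.137, 0.0]
contact_force: [-0.3, -0.4, -0.6]
finger_gap: 0.002
gripper_force: 0.0
```

```bash
python3 -m crank '[{"x":0,"y":0,"z":1,"rx":0,"ry":0,"rz":0,"gripper":1},{"x":0,"y":0,"z":0.8,"rx":0,"ry":0,"rz":0,"gripper":1},{"x":0,"y":0,"z":0,"rx":0,"ry":0,"rz":0,"gripper":1}]';echo; python3 -m crank '[{"x":0,"y":0,"z":1,"rx":0,"ry":0,"rz":0,"gripper":1},{"x":0,"y":0,"z":0,"rx":0,"ry":0,"rz":0,"gripper":1}]'
```

```text
time: 11.2
tool_pos: [0.5199, -0.0837, -0.0052]
ee_rot: [-0.096, -3.14, 0.0]
contact_force: [0.6, 0.2, 0.9]
finger_gap: -0.007
gripper_force: 0.0

time: 11.37
tool_pos: [0.5201, -0.0837, -0.006]
ee_rot: [0.096, 3.14, -0.0]
contact_force: [0.8, -0.0, 0.2]
finger_gap: 0.005
gripper_force: 0.0
```

```bash
python3 -m crank '[{"x":0,"y":0,"z":1,"rx":0,"ry":0,"rz":0,"gripper":1},{"x":0,"y":0,"z":0,"rx":0,"ry":0,"rz":0,"gripper":1}]';echo; python3 -m crank '[{"x":0,"y":0,"z":1,"rx":0,"ry":0,"rz":0,"gripper":1},{"x":0,"y":0,"z":0,"rx":0,"ry":0,"rz":0,"gripper":1},{"x":0,"y":0,"z":0,"rx":0,"ry":0,"rz":0,"gripper":1},{"x":0,"y":0,"z":0,"rx":0,"ry":0,"rz":0,"gripper":1},{"x":0,"y":0,"z":0,"rx":0,"ry":0,"rz":0,"gripper":1},{"x":0,"y":0,"z":0,"rx":0,"ry":0,"rz":0,"gripper":1}]'
```

```text
time: 11.53
tool_pos: [0.5201, -0.0837, -0.0061]
ee_rot: [0.097, 3.14, 0.001]
contact_force: [-3.4, 0.5, 10.5]
finger_gap: -0.002
gripper_force: 5.6

time: 12.03
tool_pos: [0.5202, -0.0837, -0.0061]
ee_rot: [0.097, 3.139, 0.001]
contact_force: [-8.9, 0.9, 22.6]
finger_gap: -0.002
gripper_force: 11.0
```

Steel lies flat: the press reached 22 N and the tip sat at the expected height. Now the copper plate.

```bash
python3 -m crank '[{"x":0,"y":0,"z":-40,"rx":0,"ry":0,"rz":0,"gripper":1},{"x":0,"y":0,"z":-40,"rx":0,"ry":0,"rz":0,"gripper":-0.6},{"x":2.1,"y":36,"z":-6,"rx":0,"ry":0,"rz":0,"gripper":-0.6},{"x":2.1,"y":36,"z":-6,"rx":0,"ry":0,"rz":0,"gripper":-0.6},{"x":2.1,"y":36,"z":-6,"rx":0,"ry":0,"rz":0,"gripper":-0.6},{"x":2.1,"y":36,"z":-6,"rx":0,"ry":0,"rz":0,"gripper":-0.6},{"x":2.1,"y":36,"z":0,"rx":0,"ry":0,"rz":0,"gripper":-0.6},{"x":2.1,"y":36,"z":0,"rx":0,"ry":0,"rz":0,"gripper":-0.6}]';echo; python3 -m crank '[{"x":0,"y":0,"z":0,"rx":0,"ry":0,"rz":-5.6,"gripper":-0.6},{"x":0,"y":0,"z":0,"rx":0,"ry":0,"rz":-5.6,"gripper":-0.6},{"x":0,"y":0,"z":0,"rx":0,"ry":0,"rz":-5.6,"gripper":-0.6},{"x":0,"y":0,"z":0,"rx":0,"ry":0,"rz":-5.7,"gripper":-0.6},{"x":0,"y":0,"z":0,"rx":0,"ry":0,"rz":0,"gripper":-0.6},{"x":0,"y":0,"z":0,"rx":0,"ry":0,"rz":0,"gripper":-0.6}]'; python3 - <<'E'
from h import *
delta(520,133,-29,109.2)
c=cam('wrist'); hsv=cv2.cvtColor(c['img'],cv2.COLOR_BGR2HSV)
m=((hsv[...,0]<15)&(hsv[...,1]>110)&(hsv[...,2]>60)).astype(np.uint8); m=cv2.morphologyEx(m,cv2.MORPH_CLOSE,np.ones((25,25)))
for b in blobs(m,800): print(b.min(0),b.max(0),rect(c,b,.012),rect(c,b,.006))
cv2.imwrite('pics/w5.png',c['img'])
E
```

```text
time: 12.7
tool_pos: [0.5207, 0.1346, 0.0967]
ee_rot: [0.096, 3.139, 0.001]
contact_force: [1.7, 0.3, 0.2]
finger_gap: 0.797
gripper_force: 0.0

time: 13.2
tool_pos: [0.5205, 0.1326, 0.0959]
ee_rot: [0.513, -3.099, -0.0]
contact_force: [0.2, 0.7, -0.0]
finger_gap: 0.8
gripper_force: 0.0
shift [  0.4   0.5 124.9] tool y ang 108.8 tilt [ 0.e+00  1.e-04 -1.e+00] tcp [520.5 132.6  95.9] q7 1.66
rz -0.4
[232 303] [262 370] (676.1, 108.0, 74.0, 20.2, 3.5) (681.5, 108.0, 75.7, 20.6, 3.5)
[297 146] [354 232] (518.4, 133.9, 71.4, 44.9, 18.6) (520.1, 134.5, 73.1, 46.0, 18.6)
[284   0] [396  81] (402.3, 102.0, 61.7, 58.4, 84.8) (401.2, 101.9, 63.1, 59.8, 84.8)
```

```bash
python3 -m crank '[{"x":0.7,"y":1,"z":35,"rx":0,"ry":0,"rz":-0.2,"gripper":-0.6},{"x":0,"y":0,"z":35,"rx":0,"ry":0,"rz":0,"gripper":-0.6},{"x":0,"y":0,"z":25,"rx":0,"ry":0,"rz":0,"gripper":-0.6},{"x":0,"y":0,"z":15,"rx":0,"ry":0,"rz":0,"gripper":-0.6},{"x":0,"y":0,"z":10,"rx":0,"ry":0,"rz":0,"gripper":-0.6},{"x":0,"y":0,"z":4,"rx":0,"ry":0,"rz":0,"gripper":-0.6},{"x":0,"y":0,"z":0,"rx":0,"ry":0,"rz":0,"gripper":-0.6},{"x":0,"y":0,"z":0,"rx":0,"ry":0,"rz":0,"gripper":-0.6}]'; echo; python3 -m crank '[{"x":0,"y":0,"z":0,"rx":0,"ry":0,"rz":0,"gripper":1},{"x":0,"y":0,"z":0,"rx":0,"ry":0,"rz":0,"gripper":1},{"x":0,"y":0,"z":0,"rx":0,"ry":0,"rz":0,"gripper":1},{"x":0,"y":0,"z":0,"rx":0,"ry":0,"rz":0,"gripper":1},{"x":0,"y":0,"z":0,"rx":0,"ry":0,"rz":0,"gripper":1},{"x":0,"y":0,"z":0,"rx":0,"ry":0,"rz":0,"gripper":1}]'; python3 - <<'E'
from h import *
delta(520,-83.7,95,86.7)
E
```

```text
time: 13.92
tool_pos: [0.5203, 0.1336, -0.0272]
ee_rot: [-0.522, 3.097, 0.0]
contact_force: [-1.1, 0.8, -0.1]
finger_gap: 0.796
gripper_force: 0.0

time: 14.42
tool_pos: [0.5207, 0.1338, -0.0264]
ee_rot: [-0.523, 3.095, 0.001]
contact_force: [-2.1, 0.3, 7.8]
finger_gap: 0.514
gripper_force: 60.7
shift [  71.8 -205.2 -121.6] tool y ang 109.18 tilt [-2.5e-03  3.0e-04 -1.0e+00] tcp [520.7 133.8 -26.4] q7 1.71
rz 22.48
```

```bash
python3 -m crank '[{"x":0,"y":0,"z":-30,"rx":0,"ry":0,"rz":0,"gripper":1},{"x":0,"y":0,"z":-30,"rx":0,"ry":0,"rz":0,"gripper":1},{"x":0,"y":0,"z":-30,"rx":0,"ry":0,"rz":0,"gripper":1},{"x":12,"y":-34.2,"z":0,"rx":0,"ry":0,"rz":0,"gripper":1},{"x":12,"y":-34.2,"z":0,"rx":0,"ry":0,"rz":0,"gripper":1},{"x":12,"y":-34.2,"z":0,"rx":0,"ry":0,"rz":0,"gripper":1},{"x":12,"y":-34.2,"z":0,"rx":0,"ry":0,"rz":0,"gripper":1},{"x":12,"y":-34.2,"z":0,"rx":0,"ry":0,"rz":0,"gripper":1},{"x":11.5,"y":-34,"z":0,"rx":0,"ry":0,"rz":0,"gripper":1}]';echo; python3 -m crank '[{"x":0,"y":0,"z":0,"rx":0,"ry":0,"rz":5.6,"gripper":1},{"x":0,"y":0,"z":0,"rx":0,"ry":0,"rz":5.6,"gripper":1},{"x":0,"y":0,"z":0,"rx":0,"ry":0,"rz":5.6,"gripper":1},{"x":0,"y":0,"z":0,"rx":0,"ry":0,"rz":5.7,"gripper":1},{"x":0,"y":0,"z":0,"rx":0,"ry":0,"rz":0,"gripper":1},{"x":0,"y":0,"z":0,"rx":0,"ry":0,"rz":0,"gripper":1},{"x":0,"y":0,"z":0,"rx":0,"ry":0,"rz":0,"gripper":1}]'; python3 - <<'E'
from h import *
delta(520,-83.7,0,86.7)
c=cam('wrist'); hsv=cv2.cvtColor(c['img'],cv2.COLOR_BGR2HSV)
m=((hsv[...,0]<15)&(hsv[...,1]>110)&(hsv[...,2]>60)).astype(np.uint8); m=cv2.morphologyEx(m,cv2.MORPH_CLOSE,np.ones((25,25)))
z=manip.sense()['tool_pos'][2]
for b in blobs(m,3000): print(b.min(0),b.max(0),rect(c,b,z+.0385))
cv2.imwrite('pics/w6.png',c['img'])
E
```

```text
time: 15.17
tool_pos: [0.519, -0.0854, 0.0624]
ee_rot: [-0.523, 3.097, 0.0]
contact_force: [1.4, -0.6, -3.6]
finger_gap: 0.514
gripper_force: 63.5

time: 15.75
tool_pos: [0.5194, -0.0835, 0.062]
ee_rot: [0.085, 3.14, 0.0]
contact_force: [-0.3, 0.7, -2.8]
finger_gap: 0.513
gripper_force: 63.5
shift [-0.6 -0.1 62. ] tool y ang 86.89 tilt [-1.e-04  0.e+00 -1.e+00] tcp [519.4 -83.5  62. ] q7 1.75
rz 0.19
[269 188] [377 334] (516.7, -83.7, 72.8, 45.3, -3.2)
[557   0] [639  58] (426.6, 22.3, 31.1, 18.9, 86.9)
```

```bash
python3 -m crank '[{"x":-0.9,"y":0,"z":20,"rx":0,"ry":0,"rz":0.2,"gripper":1},{"x":0,"y":0,"z":20,"rx":0,"ry":0,"rz":0,"gripper":1},{"x":0,"y":0,"z":7,"rx":0,"ry":0,"rz":0,"gripper":1},{"x":0,"y":0,"z":4,"rx":0,"ry":0,"rz":0,"gripper":1},{"x":0,"y":0,"z":4,"rx":0,"ry":0,"rz":0,"gripper":1},{"x":0,"y":0,"z":0,"rx":0,"ry":0,"rz":0,"gripper":1}]';echo; python3 -m crank '[{"x":0,"y":0,"z":3,"rx":0,"ry":0,"rz":0,"gripper":1},{"x":0,"y":0,"z":2,"rx":0,"ry":0,"rz":0,"gripper":1},{"x":0,"y":0,"z":1,"rx":0,"ry":0,"rz":0,"gripper":1},{"x":0,"y":0,"z":0,"rx":0,"ry":0,"rz":0,"gripper":1}]'; echo; python3 -m crank '[{"x":0,"y":0,"z":1,"rx":0,"ry":0,"rz":0,"gripper":1},{"x":0,"y":0,"z":0.5,"rx":0,"ry":0,"rz":0,"gripper":1},{"x":0,"y":0,"z":0,"rx":0,"ry":0,"rz":0,"gripper":1}]'
```

```text
time: 16.3
tool_pos: [0.5204, -0.0838, 0.0069]
ee_rot: [-0.096, -3.14, 0.0]
contact_force: [-0.4, 0.2, -2.3]
finger_gap: 0.51
gripper_force: 63.5

time: 16.63
tool_pos: [0.5204, -0.0837, 0.001]
ee_rot: [0.096, 3.14, -0.0]
contact_force: [0.0, -0.3, -2.4]
finger_gap: 0.512
gripper_force: 63.5

time: 16.88
tool_pos: [0.5203, -0.0838, -0.0006]
ee_rot: [-0.096, -3.14, 0.0]
contact_force: [0.3, -0.7, -2.5]
finger_gap: 0.516
gripper_force: 63.5
```

```bash
R0='"x":0,"y":0,"rx":0,"ry":0,"rz":0,"gripper":1'; python3 -m crank '[{"x":0,"y":0,"z":1,"rx":0,"ry":0,"rz":0,"gripper":1},{"x":0,"y":0,"z":0,"rx":0,"ry":0,"rz":0,"gripper":1}]';echo; python3 -m crank '[{"x":0,"y":0,"z":0.7,"rx":0,"ry":0,"rz":0,"gripper":1},{"x":0,"y":0,"z":0,"rx":0,"ry":0,"rz":0,"gripper":1}]';echo; python3 -m crank '[{"x":0,"y":0,"z":0.6,"rx":0,"ry":0,"rz":0,"gripper":1},{"x":0,"y":0,"z":0,"rx":0,"ry":0,"rz":0,"gripper":1}]'
```

```text
time: 17.05
tool_pos: [0.5203, -0.0837, -0.0017]
ee_rot: [-0.096, -3.14, 0.0]
contact_force: [-0.3, -0.8, -3.5]
finger_gap: 0.513
gripper_force: 63.5

time: 17.22
tool_pos: [0.5204, -0.0838, -0.0023]
ee_rot: [0.096, 3.14, -0.0]
contact_force: [1.1, -0.8, -1.8]
finger_gap: 0.512
gripper_force: 63.5

time: 17.38
tool_pos: [0.5204, -0.0838, -0.0024]
ee_rot: [0.096, 3.14, 0.0]
contact_force: [-2.7, 0.2, 4.7]
finger_gap: 0.515
gripper_force: 64.3
```

It landed exactly as predicted. I'll release, rise, shut the fingers and press.

```bash
python3 -m crank '[{"x":0,"y":0,"z":-0.4,"rx":0,"ry":0,"rz":0,"gripper":-0.5},{"x":0,"y":0,"z":0,"rx":0,"ry":0,"rz":0,"gripper":-0.5},{"x":0,"y":0,"z":0,"rx":0,"ry":0,"rz":0,"gripper":-0.5},{"x":0,"y":0,"z":0,"rx":0,"ry":0,"rz":0,"gripper":-0.5},{"x":0,"y":0,"z":-10,"rx":0,"ry":0,"rz":0,"gripper":-0.5},{"x":0,"y":0,"z":-22,"rx":0,"ry":0,"rz":0,"gripper":-0.5},{"x":0,"y":0,"z":0,"rx":0,"ry":0,"rz":0,"gripper":1},{"x":0,"y":0,"z":0,"rx":0,"ry":0,"rz":0,"gripper":1},{"x":0,"y":0,"z":0,"rx":0,"ry":0,"rz":0,"gripper":1},{"x":0,"y":0,"z":0,"rx":0,"ry":0,"rz":0,"gripper":1},{"x":0,"y":0,"z":0,"rx":0,"ry":0,"rz":0,"gripper":1},{"x":0,"y":0,"z":0,"rx":0,"ry":0,"rz":0,"gripper":1}]'; echo;python3 -m crank '[{"x":0,"y":0,"z":10,"rx":0,"ry":0,"rz":0,"gripper":1},{"x":0,"y":0,"z":7,"rx":0,"ry":0,"rz":0,"gripper":1},{"x":0,"y":0,"z":4,"rx":0,"ry":0,"rz":0,"gripper":1},{"x":0,"y":0,"z":0,"rx":0,"ry":0,"rz":0,"gripper":1},{"x":0,"y":0,"z":0,"rx":0,"ry":0,"rz":0,"gripper":1}]'
```

```text
time: 18.38
tool_pos: [0.5199, -0.0837, 0.029]
ee_rot: [-0.096, -3.139, 0.0]
contact_force: [-0.6, -0.8, -0.8]
finger_gap: -0.001
gripper_force: 0.0

time: 18.8
tool_pos: [0.5198, -0.0838, 0.0079]
ee_rot: [-0.096, -3.139, 0.0]
contact_force: [0.6, -0.3, 0.1]
finger_gap: 0.0
gripper_force: 0.0
```

```bash
python3 -m crank '[{"x":0,"y":0,"z":1,"rx":0,"ry":0,"rz":0,"gripper":1},{"x":0,"y":0,"z":1,"rx":0,"ry":0,"rz":0,"gripper":1},{"x":0,"y":0,"z":0,"rx":0,"ry":0,"rz":0,"gripper":1}]';echo; python3 -m crank '[{"x":0,"y":0,"z":1,"rx":0,"ry":0,"rz":0,"gripper":1},{"x":0,"y":0,"z":0,"rx":0,"ry":0,"rz":0,"gripper":1}]';echo; python3 -m crank '[{"x":0,"y":0,"z":1,"rx":0,"ry":0,"rz":0,"gripper":1},{"x":0,"y":0,"z":0,"rx":0,"ry":0,"rz":0,"gripper":1},{"x":0,"y":0,"z":0,"rx":0,"ry":0,"rz":0,"gripper":1},{"x":0,"y":0,"z":0,"rx":0,"ry":0,"rz":0,"gripper":1},{"x":0,"y":0,"z":0,"rx":0,"ry":0,"rz":0,"gripper":1}]'
```

```text
time: 19.05
tool_pos: [0.5204, -0.0838, 0.0065]
ee_rot: [0.096, 3.14, -0.0]
contact_force: [-0.2, 0.6, -0.1]
finger_gap: 0.003
gripper_force: 0.0

time: 19.22
tool_pos: [0.5206, -0.0838, 0.006]
ee_rot: [0.096, 3.14, 0.0]
contact_force: [-0.9, -0.5, 3.6]
finger_gap: -0.002
gripper_force: 2.2

time: 19.63
tool_pos: [0.5206, -0.0838, 0.0059]
ee_rot: [0.097, 3.139, 0.001]
contact_force: [-7.2, 1.1, 14.6]
finger_gap: 0.003
gripper_force: 7.7
```

```bash
python3 -m crank '[{"x":0,"y":0,"z":0.8,"rx":0,"ry":0,"rz":0,"gripper":1},{"x":0,"y":0,"z":0,"rx":0,"ry":0,"rz":0,"gripper":1},{"x":0,"y":0,"z":0,"rx":0,"ry":0,"rz":0,"gripper":1},{"x":0,"y":0,"z":0,"rx":0,"ry":0,"rz":0,"gripper":1},{"x":0,"y":0,"z":0,"rx":0,"ry":0,"rz":0,"gripper":1}]';echo; python3 -m crank '[{"x":0,"y":0,"z":-40,"rx":0,"ry":0,"rz":0,"gripper":1},{"x":0,"y":0,"z":-40,"rx":0,"ry":0,"rz":0,"gripper":1},{"x":0,"y":0,"z":-40,"rx":0,"ry":0,"rz":0,"gripper":1},{"x":0,"y":0,"z":-40,"rx":0,"ry":0,"rz":0,"gripper":1},{"x":0,"y":0,"z":-40,"rx":0,"ry":0,"rz":0,"gripper":1},{"x":0,"y":0,"z":0,"rx":0,"ry":0,"rz":0,"gripper":1}]'; python3 - <<'E'
from h import *
delta(665,-92,206,86.5)
c=cam('top');t=cam('side');w=cam('wrist')
cw=-R.from_rotvec(w['rvec']).as_matrix().T@w['tvec']; print('wristcam rel tool',R.from_rotvec(manip.sense()['ee_rot']).inv().apply(cw-manip.sense()['tool_pos']))
o=np.zeros((600,800,3),np.uint8); o[:400,:640]=w['img']; o[400:,:300]=cv2.resize(t['img'][150:270,270:390],(300,200)); o[400:,300:500]=cv2.resize(c['img'][130:240,280:390],(200,200))
cv2.imwrite('pics/m7.png',o)
E
```

```text
time: 20.05
tool_pos: [0.5207, -0.0838, 0.0059]
ee_rot: [0.097, 3.139, 0.002]
contact_force: [-9.5, 1.2, 24.2]
finger_gap: -0.0
gripper_force: 12.2

time: 20.55
tool_pos: [0.5243, -0.0846, 0.2123]
ee_rot: [0.097, 3.127, 0.001]
contact_force: [0.9, -1.0, 0.9]
finger_gap: -0.0
gripper_force: 0.0
shift [-140.8    1.3    8.1] tool y ang 86.46 tilt [-1.300e-02  9.000e-04 -9.999e-01] tcp [524.3 -84.6 212.3] q7 1.68
rz -0.04
wristcam rel tool [ 0.0768256  -0.00074548 -0.1730988 ]
```

View pics/m7.png

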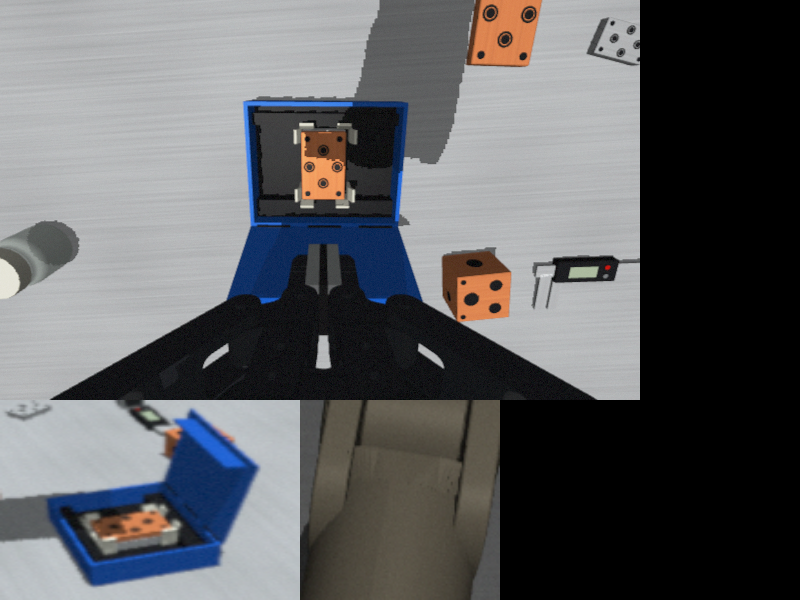

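The view shows the copper plate flat between the four guides at (323,165), and the lid leaning back behind. Next I go over and behind the lid.

```bash
python3 -m crank '[{"x":-36,"y":0,"z":0,"rx":0,"ry":0,"rz":0,"gripper":1},{"x":-36,"y":0,"z":0,"rx":0,"ry":0,"rz":0,"gripper":1},{"x":-36,"y":0,"z":0,"rx":0,"ry":0,"rz":0,"gripper":1},{"x":-36,"y":0,"z":0,"rx":0,"ry":0,"rz":0,"gripper":1},{"x":0,"y":0,"z":0,"rx":0,"ry":0,"rz":0,"gripper":1}]';echo; python3 -m crank '[{"x":0,"y":0,"z":30,"rx":0,"ry":0,"rz":0,"gripper":1},{"x":0,"y":0,"z":30,"rx":0,"ry":0,"rz":0,"gripper":1},{"x":0,"y":0,"z":30,"rx":0,"ry":0,"rz":0,"gripper":1},{"x":0,"y":0,"z":6,"rx":0,"ry":0,"rz":0,"gripper":1},{"x":0,"y":0,"z":0,"rx":0,"ry":0,"rz":0,"gripper":1}]'
```

```text
time: 21.12
tool_pos: [0.6669, -0.0912, 0.1959]
ee_rot: [-0.092, -3.132, 0.002]
contact_force: [-1.3, 0.8, -2.2]
finger_gap: 0.001
gripper_force: 0.0

time: 21.53
tool_pos: [0.6612, -0.092, 0.1033]
ee_rot: [-0.096, -3.132, -0.0]
contact_force: [0.2, 0.5, 0.8]
finger_gap: 0.003
gripper_force: 0.0
```

```bash
python3 -m crank '[{"x":12,"y":0,"z":0,"rx":0,"ry":0,"rz":0,"gripper":1},{"x":12,"y":0,"z":0,"rx":0,"ry":0,"rz":0,"gripper":1},{"x":12,"y":0,"z":0,"rx":0,"ry":0,"rz":0,"gripper":1},{"x":8,"y":0,"z":0,"rx":0,"ry":0,"rz":0,"gripper":1}]';echo; python3 -m crank '[{"x":12,"y":0,"z":0,"rx":0,"ry":0,"rz":0,"gripper":1},{"x":12,"y":0,"z":0,"rx":0,"ry":0,"rz":0,"gripper":1},{"x":12,"y":0,"z":0,"rx":0,"ry":0,"rz":0,"gripper":1},{"x":8,"y":0,"z":0,"rx":0,"ry":0,"rz":0,"gripper":1}]'
```

```text
time: 21.87
tool_pos: [0.6204, -0.0903, 0.1098]
ee_rot: [0.097, 3.137, -0.0]
contact_force: [1.5, 0.4, 1.2]
finger_gap: -0.0
gripper_force: 0.6

time: 22.2
tool_pos: [0.5763, -0.0873, 0.1092]
ee_rot: [0.097, 3.138, 0.0]
contact_force: [1.1, -0.2, -0.1]
finger_gap: 0.001
gripper_force: 0.5
```

The lid is past upright. Now I follow its arc forward and down.

```bash
python3 -m crank '[{"x":12,"y":0,"z":0,"rx":0,"ry":0,"rz":0,"gripper":1},{"x":12,"y":0,"z":1,"rx":0,"ry":0,"rz":0,"gripper":1},{"x":12,"y":0,"z":1,"rx":0,"ry":0,"rz":0,"gripper":1},{"x":12,"y":0,"z":8,"rx":0,"ry":0,"rz":0,"gripper":1},{"x":11,"y":0,"z":9,"rx":0,"ry":0,"rz":0,"gripper":1},{"x":0,"y":0,"z":0,"rx":0,"ry":0,"rz":0,"gripper":1}]';echo; python3 -m crank '[{"x":9,"y":0,"z":11,"rx":0,"ry":0,"rz":0,"gripper":1},{"x":8,"y":0,"z":12,"rx":0,"ry":0,"rz":0,"gripper":1},{"x":6,"y":0,"z":13,"rx":0,"ry":0,"rz":0,"gripper":1},{"x":5,"y":0,"z":14,"rx":0,"ry":0,"rz":0,"gripper":1},{"x":0,"y":0,"z":0,"rx":0,"ry":0,"rz":0,"gripper":1}]'
```

```text
time: 22.7
tool_pos: [0.5153, -0.0835, 0.0882]
ee_rot: [-0.097, -3.138, -0.001]
contact_force: [-1.0, 0.2, -1.6]
finger_gap: -0.001
gripper_force: 0.0

time: 23.12
tool_pos: [0.488, -0.0817, 0.0374]
ee_rot: [-0.096, -3.137, -0.0]
contact_force: [-0.6, 0.3, -0.1]
finger_gap: -0.0
gripper_force: 0.0
```

```bash
python3 -m crank '[{"x":2,"y":0,"z":9,"rx":0,"ry":0,"rz":0,"gripper":1},{"x":1,"y":0,"z":7,"rx":0,"ry":0,"rz":0,"gripper":1},{"x":0,"y":0,"z":3,"rx":0,"ry":0,"rz":0,"gripper":1},{"x":0,"y":0,"z":0,"rx":0,"ry":0,"rz":0,"gripper":1}]';echo; python3 -m crank '[{"x":0,"y":0,"z":1.5,"rx":0,"ry":0,"rz":0,"gripper":1},{"x":0,"y":0,"z":1,"rx":0,"ry":0,"rz":0,"gripper":1},{"x":0,"y":0,"z":0,"rx":0,"ry":0,"rz":0,"gripper":1},{"x":0,"y":0,"z":0,"rx":0,"ry":0,"rz":0,"gripper":1}]'
```

```text
time: 23.45
tool_pos: [0.4863, -0.0817, 0.0193]
ee_rot: [-0.096, -3.139, 0.0]
contact_force: [0.0, -1.1, 0.1]
finger_gap: -0.001
gripper_force: 0.0

time: 23.78
tool_pos: [0.4865, -0.0817, 0.0173]
ee_rot: [0.096, 3.14, -0.0]
contact_force: [-0.4, -0.4, -0.0]
finger_gap: -0.001
gripper_force: 0.0
```

```bash
python3 -m crank '[{"x":0,"y":0,"z":1.5,"rx":0,"ry":0,"rz":0,"gripper":1},{"x":0,"y":0,"z":0,"rx":0,"ry":0,"rz":0,"gripper":1}]';echo; python3 -m crank '[{"x":0,"y":0,"z":1.5,"rx":0,"ry":0,"rz":0,"gripper":1},{"x":0,"y":0,"z":0,"rx":0,"ry":0,"rz":0,"gripper":1}]'; python3 - <<'E'
from h import *
w=cam('wrist'); h=cv2.cvtColor(w['img'],cv2.COLOR_BGR2HSV)
a=np.radians(-3.4);X=np.array([np.cos(a),np.sin(a)]);Y=np.array([-X[1],X[0]]);C=np.array([.5195,-.083])
for j in(-.06,-.04,.04,.06):
    for i in(-.075,-.055,-.03,-.01,.01):
        u,v=proj(w,np.r_[C+i*X+j*Y,.045])[0]; 
        if 0<=u<640 and 0<=v<400: print(j,i,int(u),int(v),h[int(v),int(u)])
t=cam('side'); h=cv2.cvtColor(t['img'],cv2.COLOR_BGR2HSV); b=blobs((h[...,0]>100)&(h[...,0]<130)&(h[...,1]>120),200)
print([(q.min(0),q.max(0)) for q in b if 280<q[:,0].mean()<380 and q[:,1].mean()>170])
print(proj(t,[np.r_[C+i*.065*X+j*.08*Y,.045] for i,j in((1,1),(1,-1),(-1,-1),(-1,1))]).round(0).tolist())
E
```

```text
time: 23.95
tool_pos: [0.4864, -0.0817, 0.0157]
ee_rot: [0.096, 3.14, -0.0]
contact_force: [0.6, -0.6, 0.2]
finger_gap: -0.001
gripper_force: 0.0

time: 24.12
tool_pos: [0.4866, -0.0817, 0.0148]
ee_rot: [0.096, 3.14, 0.001]
contact_force: [-2.8, 0.9, 7.4]
finger_gap: -0.0
gripper_force: 3.7
-0.06 -0.075 186 176 [108 226  88]
-0.06 -0.055 192 219 [108 202 234]
-0.06 -0.03 198 268 [108 207 233]
-0.06 -0.01 203 304 [108 216 228]
-0.06 0.01 207 338 [84 49 26]
-0.04 -0.075 232 176 [107 235  90]
-0.04 -0.055 236 219 [107 194 240]
-0.04 -0.03 240 268 [108 218 124]
-0.04 -0.01 243 304 [150  26  30]
-0.04 0.01 246 337 [107  70  33]
0.04 -0.075 417 175 [110  91  98]
0.04 -0.055 413 218 [108 228 122]
0.04 -0.03 409 268 [109 223 121]
0.04 -0.01 406 304 [124  85  24]
0.04 0.01 403 337 [90 34 30]
0.06 -0.075 463 175 [110  66 104]
0.06 -0.055 457 218 [108 217 122]
0.06 -0.03 451 267 [109 213 122]
0.06 -0.01 446 303 [108 212 227]
0.06 0.01 442 337 [78 51 25]
[(array([289, 198], dtype=int32), array([357, 260], dtype=int32))]
[[334.0, 197.0], [358.0, 235.0], [306.0, 248.0], [287.0, 208.0]]
```

The tip stands on the lid at 44.8 mm, and shut is 45 mm. I'll press once a bit firmer, then retreat and check.

```bash
python3 -m crank '[{"x":0,"y":0,"z":1.2,"rx":0,"ry":0,"rz":0,"gripper":1},{"x":0,"y":0,"z":0,"rx":0,"ry":0,"rz":0,"gripper":1},{"x":0,"y":0,"z":0,"rx":0,"ry":0,"rz":0,"gripper":1}]';echo; python3 -m crank '[{"x":0,"y":0,"z":-30,"rx":0,"ry":0,"rz":0,"gripper":1},{"x":0,"y":0,"z":-40,"rx":0,"ry":0,"rz":0,"gripper":1},{"x":0,"y":0,"z":-40,"rx":0,"ry":0,"rz":0,"gripper":1},{"x":0,"y":0,"z":-40,"rx":0,"ry":0,"rz":0,"gripper":1},{"x":0,"y":0,"z":0,"rx":0,"ry":0,"rz":0,"gripper":1},{"x":0,"y":0,"z":0,"rx":0,"ry":0,"rz":0,"gripper":1},{"x":0,"y":0,"z":0,"rx":0,"ry":0,"rz":0,"gripper":1}]'; python3 - <<'E'
from h import *
t=cam('side'); h=cv2.cvtColor(t['img'],cv2.COLOR_BGR2HSV); b=blobs((h[...,0]>100)&(h[...,0]<130)&(h[...,1]>120),200)
print([(q.min(0),q.max(0)) for q in b if 280<q[:,0].mean()<380 and q[:,1].mean()>170])
w=cam('wrist'); h=cv2.cvtColor(w['img'],cv2.COLOR_BGR2HSV); b=blobs((h[...,0]>95)&(h[...,0]<125)&(h[...,1]>150),2000)
print([(q.min(0),q.max(0),rect(w,q,.045)) for q in b])
m=(h[...,0]<15)&(h[...,1]>110)&(h[...,2]>60)
for q in blobs(m,500): print('cu',q.min(0),q.max(0))
E
```

```text
time: 24.47
tool_pos: [0.4866, -0.0817, 0.0146]
ee_rot: [0.097, 3.14, 0.001]
contact_force: [-8.3, 1.4, 21.2]
finger_gap: -0.003
gripper_force: 10.7

time: 25.05
tool_pos: [0.4861, -0.0815, 0.1626]
ee_rot: [-0.096, -3.14, -0.0]
contact_force: [0.8, -0.0, -0.8]
finger_gap: 0.002
gripper_force: 0.0
[(array([288, 198], dtype=int32), array([357, 260], dtype=int32))]
[(array([234, 141], dtype=int32), array([417, 279], dtype=int32), (516.2, -81.8, 158.5, 134.6, 86.1))]
cu [452 298] [527 359]
cu [480   0] [571 105]
```

```bash
python3 -c "
from bench import workorder; print(workorder.close_job())"
```

```text
the job is handed in; nothing more can be done
None
```

I packed the steel plate first and the copper plate on top, each released and then pressed flat at over 20 N; the lid is shut (its top measured 44.8 mm high, 45 when shut), and the job was handed in at about 25 s.

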